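Preset the kitchen timer's thumbwheels to 4-2-5 and start it

TASK

Set the grey kitchen timer to 4 hours 25 minutes: roll its three pip wheels until, from left to right as you stand in front of it, 4, 2 and 5 pips face straight up, each clicked into place, and only then press the green start button fully down and let it go. Work gently: never bear on the timer with more than 18 N, do not press the button while the time is still wrong, and leave the jars, mill and tin around it where they are.

Things in the scene. Friction and masses are not known exactly. Their poses are not given: they have to be found in the camera images.
- timer: Low grey case fixed to the table, 100 (x) x 240 (y) x 50 mm high; origin: centre of its underside, x away from the robot, y left. On top, along x = 0, from left: wheel 1 (hours, y = +82 mm), two white colon dots, wheel 2 (tens of minutes, y = +28), wheel 3 (minutes, y = -18), green start button (y = -82). Nothing on it may be pressed with over 18 N.
- wheel_1 (a joint): Turn of the left wheel (hours), rad: 0 shows 1 pip, each number 1.047 more (6 at 5.236); to show 4 (3.142). Grows as the wheel's top moves away from the robot. Stops beyond 1 and 6, no roll-over. A sprung ball clicks it into each number: about 2.6 N at the rim carries it over the hump half way (0.52 rad, 11.5 mm of rim); let go, it springs to the nearest (it may start balanced on a hump).
- wheel_2 (a joint): Turn of the middle wheel (tens of minutes), scale, stops and clicks as wheel 1; to show 2 (1.047). To turn a wheel, press a closed fingertip on its top and drag along the timer's x; the rim follows by friction (coefficient 0.5 to 0.7, so under 5 or 6 N of press the finger slips). Dragging away from the robot raises the number, toward the robot lowers it.
- wheel_3 (a joint): Turn of the right wheel (minutes), scale, stops and clicks as wheel 1; to show 5 (4.189).
- wheel_1_top (a point): Nominal top of the left wheel, fixed to the case, 62 mm above the table. Each wheel rides on its own stiff spring (12 N per mm, 4 mm travel), and its true unpressed top lies up to 4 mm higher or lower than this, each wheel differently, shown by no reading: feel for it.
- wheel_2_top (a point): The same for the middle wheel. Each wheel is a white drum with black rims, 44 mm in diameter, 20 mm wide, axle along the timer's y, standing about 12 mm out of a black slot. Its six 60 degree faces (23 mm of rim) carry 1 to 6 black pips as on dice; it shows the face that looks straight up, between two red marks.
- wheel_3_top (a point): The same for the right wheel.
- start (a joint): Travel of the start button in m: 0 up, 0.006 fully down. A spring pushes it up again; about 4 N take it down, then it meets a hard stop.
- start_top (a point): Centre of the top of the round green start button, 28 mm in diameter, 72 mm above the table when up; it stands 10 mm out of a black collar 44 mm in diameter.
- pepper: Dark wooden pepper mill, 58 mm in diameter, 160 mm high, standing loose behind the timer; origin under its base.
- honey: Honey jar with a green lid, 66 mm in diameter, 84 mm high, loose behind the timer; origin under its base.
- spice: Small spice jar with a green cap, 46 mm in diameter, 106 mm high, loose behind the timer; origin under its base.
- tuna: Low golden food tin, 86 mm in diameter, 40 mm high, loose to the right of the timer; origin under its base.

How it is judged:
By the outcome, as a careful person would: the job done as asked, in the order asked, and still so for the second after the job is handed in, with the robot touching nothing.
It also fails if it takes over 72 s, if anything falls off the work surface, if the arm or the gripper's body presses on something with over 40 N, if the wrist force passes 120 N, or if a joint passes its speed limit or range.

ROBOT

A 6-joint arm with a two-finger parallel gripper is mounted at the origin on a cart in front of the work surface, level with it; the furniture and walls round the work are solid. World frame = base frame: x ahead of the robot, y to its left, z up, the work surface at z = 0. Lengths are in m, angles in degrees, forces in N, time in s.
With the tool pointing down it reaches from about 0.375 to 0.975 m from the base axis. Payload 3.8 kg.
Tool frame: the origin (TCP) lies midway between the tips of the shut fingers; the grasp point (between the pads) lies 19 mm behind it; z points along the fingers, y is the line along which they close (so a half turn about z gives the same grasp; the last joint's range is limited). The gripper opens to 88 mm and grips with 3 to 60 N. Pads are 18 mm wide; open, the fingers measure 123 mm over their backs; the gripper's body (75 mm by 187 mm) begins 45 mm behind the grasp point.
Start: joints at [64.005, 15.12, 91.902, -0, 72.978, -2.114], TCP at [0.273, 0.617, 0.239] pointing down, gripper open.
Joint ranges: [-150.88, 150.88], [-54.13, 125.18], [17.81, 147.31], [-75.09, 255.09], [0, 152.58], [-146.25, 146.25]. Speed limits (degrees/s): [147.25, 147.25, 180, 180, 180, 180].

INTERFACE

Orientations are given as a 3x3 rotation matrix whose columns are the frame's x, y, z axes.
In Python, from plant import * gives the robot as it stands.
- The arm moves only by the tool move_arm, never from a script. Its argument "targets" is a list that holds one entry, the list of rows, each a list of 4 numbers: the shift along the tool's x, y, z in units of 25 mm (1.0 is 25 mm), then the turn about the tool's z in degrees. In form: [[[dx, dy, dz, twist], ...]]. A call has 1 to 5 rows; each row shifts and turns the commanded pose from where the row before left it, along the tool's axes as they then stand; what a row does not reach is not made up. A row lasts 1/8 s, in which the tool goes at most 62.5 mm and 10.7 degrees, less where a joint would pass 70% of its speed; a pose out of reach is approached as far as the arm can. A call is refused whole if a number of a shift passes 1 or a number of a turn 10.7, either way. A call with a gripper value outside its range is refused whole. "grip" is the opening, from 0 (shut) to 1 (fully open), set as the call begins (left out, the last holds). The fingers move at their own pace and stop on an object; "force" is the grip in N (left out, the last holds). Time passes only in rows, so rows that do not move let the fingers close. It gives the time, the measured TCP pose, the force, the opening and the grip force at its end, in the units of the state.
- state(): the state, without advancing time (a new reading comes with each control period).
- read_camera(name): name is "side" or "top" or "wrist"; returns a dict with "image" (400x640x3 uint8, red, green, blue), "fx", "fy", "cx", "cy" (pixels), "xyz" and "rotation" of the camera in the world. Camera axes: x right, y up, looking along -z (the intrinsics and any distortion apply to the point x, -y, -z); pixel columns grow to the right and rows downward; lengths in m; the calibration is good to about 2 mm. A picture is of the moment at which its call begins. There is no depth.
- finish_job(): hands the job in; it is judged then, once.
The state is a dict: "clock": time; "joints": joint angles; "joint_velocities": joint speeds; "effort": joint torques, N m; "ee_pos": TCP position; "ee_rot": TCP orientation; "ft_force": force on the tool from outside, world axes, zero at the start; "moment": the same for the moment, N m; "opening": finger opening in m; "grip_force": force on a finger pad.
Only numpy, scipy, OpenCV 4.12 (cv2) and the standard library are available. Lean on these libraries where they do the work, as an engineer would, in place of code of your own. Each camera call takes 0.05 s, during which the arm holds its last target. There are 200 camera calls.

## Working session

There is one attempt and no reset: what is moved stays moved. The work goes in short steps, Python scripts to look and compute and a tool call to move; the robot and the scene stay as the last step left them, time stands still between calls to the robot, and variables do not carry over. Pictures are saved under pics/ and viewed, at most 10 in all, crops included, and the job is handed in when it is done.

Besides the shell and the picture viewer there is one more tool, called after "Call:" in YAML: its name, and indented under it one key for each argument. move_arm: Moves the arm, as the interface text tells. Its arguments: {"type":"object","properties":{"targets":{"type":"array"},"grip":{"type":"number"},"force":{"type":"number"}},"required":["targets"]}

```bash
mkdir -p pics
python3 - <<'E'
from plant import *
import cv2
s=state();print(s['clock'],s['ee_pos'],s['ee_rot'],s['opening'],s['ft_force'])
for n in ['top','side']:
    c=read_camera(n);cv2.imwrite(f'pics/{n}0.png',c['image'][:,:,::-1])
    print(n,{k:v for k,v in c.items() if k!='image'})
E
```

```text
0.0 [0.27296979 0.61658914 0.23742412] [[-9.14383441e-01  4.04848166e-01 -9.40654100e-04]
 [ 4.04849252e-01  9.14381381e-01 -1.94261379e-03]
 [ 7.36529658e-05 -2.15711699e-03 -9.99997671e-01]] 0.08837642544255839 [ 0.24570464 -0.51566176 -0.26299895]
top {'fx': 383.2992679582652, 'fy': 383.2992679582652, 'cx': 317.4195911714331, 'cy': 210.31503523638094, 'xyz': array([ 0.5280099 , -0.05700322,  1.00873906]), 'rotation': array([[-7.32994684e-03,  9.97284516e-01, -7.32793647e-02],
       [-9.99972165e-01, -7.41234266e-03, -8.52515008e-04],
       [-1.39337178e-03,  7.32710761e-02,  9.97311089e-01]])}
side {'fx': 499.7159942303718, 'fy': 499.7159942303718, 'cx': 321.3794787232105, 'cy': 197.0239725959502, 'xyz': array([0.35840338, 0.79384206, 0.53799514]), 'rotation': array([[-0.96756443,  0.11583693, -0.22450141],
       [-0.2526132 , -0.45200294,  0.8554998 ],
       [-0.00237683,  0.8844632 ,  0.4666039 ]])}
```

View pics/top0.png

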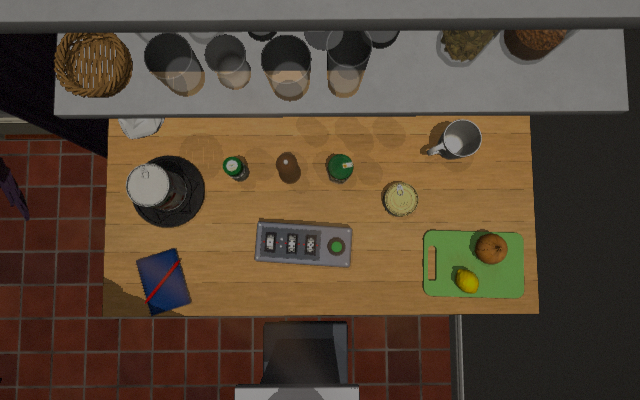

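View pics/side0.png

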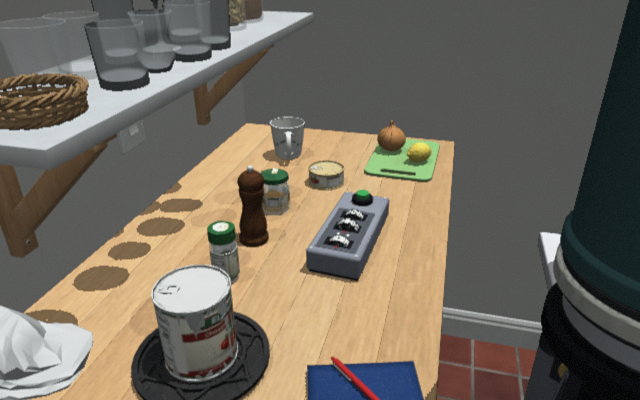

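Top view: the timer is centred near px (303,244), with wheels at about (270,242), (292,243) and (311,244) and the button at (336,247). The jars stand behind it in row ~168, and the tin is at (401,199). The side view shows the same layout. Next I'll zoom in and compute positions.

```bash
cat > h.py <<'E'
import numpy as np, cv2
from plant import *
def ray(c,u,v,z):
    d=c['rotation']@np.array([(u-c['cx'])/c['fx'],-(v-c['cy'])/c['fy'],-1]); o=np.array(c['xyz'])
    return o+d*(z-o[2])/d[2]
def proj(c,p):
    q=c['rotation'].T@(np.array(p)-c['xyz']); return np.array([c['cx']+c['fx']*q[0]/-q[2],c['cy']+c['fy']*q[1]/q[2]])
E
python3 - <<'E'
from h import *
c=read_camera('top');im=c['image'][:,:,::-1]
a=cv2.resize(im[210:280,245:365],(780,455),interpolation=cv2.INTER_CUBIC)
cv2.imwrite('pics/c1.png',a)
hsv=cv2.cvtColor(im,cv2.COLOR_BGR2HSV);m=cv2.inRange(hsv,(45,120,50),(80,255,255));
ys,xs=np.nonzero(m[225:265,320:350]);print(xs.mean()+320,ys.mean()+225,len(xs))
b=ray(c,xs.mean()+320,ys.mean()+225,.072);print('button',b)
for n,p,z in [('w1',(270,242),.062),('w2',(292,243),.062),('w3',(311,244),.062),('tl',(258,221),.05),('tr',(352,226),.05),('br',(350,268),.05),('bl',(255,262),.05),('tuna',(401,199),.04),('honey',(340,167),.084),('pep',(286,160),.16),('spice',(233,164),.106)]: print(n,ray(c,*p,z).round(4))
E
```

```text
336.2197802197802 246.45054945054946 91
button [ 0.50832992 -0.10130433  0.072     ]
w1 [0.5202 0.0611 0.062 ]
w2 [0.5174 0.007  0.062 ]
w3 [ 0.5146 -0.0398  0.062 ]
tl [0.5727 0.0928 0.05  ]
tr [ 0.5585 -0.1424  0.05  ]
br [ 0.4544 -0.1359  0.05  ]
bl [0.4709 0.0998 0.05  ]
tuna [ 0.6264 -0.2686  0.04  ]
honey [ 0.7015 -0.1121  0.084 ]
pep [0.704  0.0133 0.16  ]
spice [0.7065 0.1442 0.106 ]
```

View pics/c1.png

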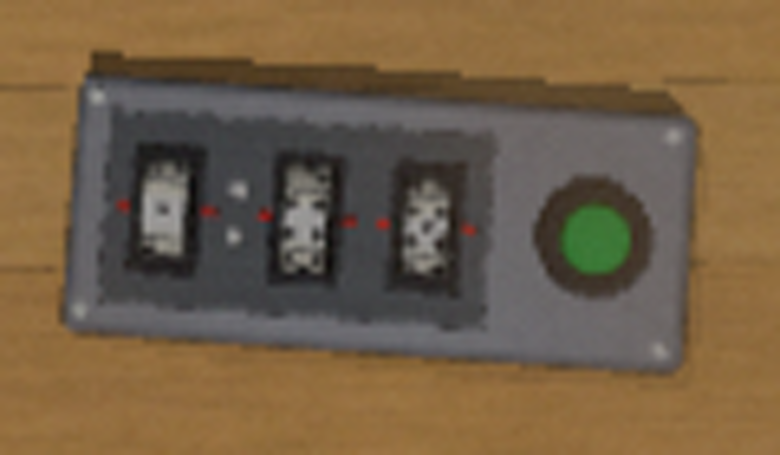

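Call:
move_arm:
  targets:
    - [[0, 0, 0, -9.85], [0, 0, 0, -9.85], [-0.48, -1, 0, 0], [-0.48, -1, 0, 0], [-0.48, -1, 0, 0]]
  grip: 0
  force: 40

```text
clock: 0.78
ee_pos: [0.3037, 0.5388, 0.2382]
ee_rot: [[-0.997, 0.073, -0.0], [0.073, 0.997, -0.001], [0.0, -0.001, -1.0]]
ft_force: [-0.4, 1.1, 1.0]
opening: 0.04
grip_force: 0.0
```

Call:
move_arm:
  targets:
    - [[-0.48, -1, 0, 0], [-0.48, -1, 0, 0], [-0.48, -1, 0, 0], [-0.48, -1, 0, 0], [-0.48, -1, 0, 0]]

```text
clock: 1.4
ee_pos: [0.3547, 0.4094, 0.2386]
ee_rot: [[-0.997, 0.073, 0.0], [0.073, 0.997, -0.0], [-0.0, -0.0, -1.0]]
ft_force: [-0.2, -0.2, 0.2]
opening: 0.0007
grip_force: 0.0
```

Call:
move_arm:
  targets:
    - [[-0.48, -1, 0, 0], [-0.48, -1, 0, 0], [-0.48, -1, 0, 0], [-0.48, -1, 0, 0], [-0.48, -1, 0, 0]]

```text
clock: 2.02
ee_pos: [0.4053, 0.2804, 0.2386]
ee_rot: [[-0.997, 0.073, 0.0], [0.073, 0.997, 0.0], [-0.0, 0.0, -1.0]]
ft_force: [-0.2, -0.1, -0.8]
opening: 0.0009
grip_force: 0.0
```

Call:
move_arm:
  targets:
    - [[-0.48, -1, 0, 0], [-0.48, -1, 0, 0], [-0.48, -1, 0, 0], [-0.48, -1, 0, 0], [-0.48, -1, 0, 0]]

```text
clock: 2.65
ee_pos: [0.4559, 0.1513, 0.2386]
ee_rot: [[-0.997, 0.073, 0.0], [0.073, 0.997, 0.0], [-0.0, 0.0, -1.0]]
ft_force: [0.6, 0.5, 0.2]
opening: 0.0004
grip_force: 0.0
```

Call:
move_arm:
  targets:
    - [[-0.48, -1, 0, 0], [-0.48, -1, 0, 0], [-0.48, -1, 0.4, 0], [-0.48, -1, 0.6, 0], [0, 0, 0, 0]]

```text
clock: 3.28
ee_pos: [0.4956, 0.0478, 0.2124]
ee_rot: [[-0.997, 0.076, -0.003], [0.076, 0.997, -0.0], [0.003, -0.0, -1.0]]
ft_force: [0.1, -0.4, 0.2]
opening: 0.0007
grip_force: 0.0
```

Run:
```python
from h import *
c=read_camera('wrist');im=c['image'][:,:,::-1]
s=state();print(s['clock'],s['ee_pos'],s['ee_rot'].round(4) if hasattr(s['ee_rot'],'round') else s['ee_rot'],s['opening'],s['ft_force'])
print({k:v for k,v in c.items() if k!='image'})
cv2.imwrite('pics/w1.png',im)
```

```text
3.325 [0.49579537 0.0487799  0.21306088] [[-9.972e-01  7.500e-02 -1.800e-03]
 [ 7.500e-02  9.972e-01  4.000e-04]
 [ 1.800e-03  2.000e-04 -1.000e+00]] 0.00045318237344027306 [-0.21361587 -0.0254849   0.18066903]
{'fx': 303.1788264869186, 'fy': 303.1788264869186, 'cx': 319.42855465218, 'cy': 200.2876667327628, 'xyz': array([0.42898358, 0.05278376, 0.36003037]), 'rotation': array([[ 7.58836535e-02, -9.63041508e-01, -2.58442886e-01],
       [ 9.97116578e-01,  7.31738984e-02,  2.01024976e-02],
       [-4.48266115e-04, -2.59223137e-01,  9.65817356e-01]])}
```

View pics/w1.png

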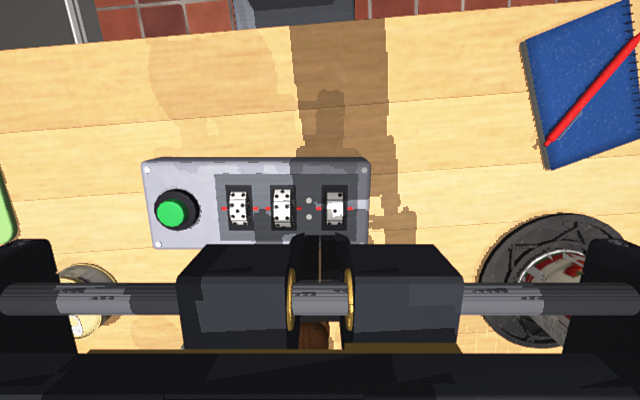

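Wrist view: the timer is right way up for reading with robot side at the top. The button is at (171,211), and wheels 3, 2 and 1 are at (238,208), (283,208) and (335,209). I'll zoom in and fit the pose.

Run:
```python
from h import *
c=read_camera('wrist');im=c['image'][:,:,::-1]
a=cv2.resize(im[180:236,215:360],(798,308),interpolation=cv2.INTER_CUBIC)
cv2.imwrite('pics/w2.png',a)
hsv=cv2.cvtColor(im,cv2.COLOR_BGR2HSV)
m=cv2.inRange(hsv,(0,150,80),(8,255,255))|cv2.inRange(hsv,(172,150,80),(180,255,255))
m[:180]=0;m[236:]=0;m[:,:210]=0;m[:,365:]=0
n,_,st,ce=cv2.connectedComponentsWithStats(m)
for i in range(1,n):
    print(st[i,4],ce[i].round(1),ray(c,*ce[i],.051).round(4))
g=cv2.inRange(hsv,(45,120,50),(80,255,255));g[:180]=0;g[240:]=0;g[:,:140]=0;g[:,210:]=0
ys,xs=np.nonzero(g);print('btn',ray(c,xs.mean(),ys.mean(),.072))
```

```text
14 [222.9 207.9] [ 0.5129 -0.0558  0.051 ]
14 [254.1 207.9] [ 0.5154 -0.0226  0.051 ]
15 [266.3 207.9] [ 0.5163 -0.0096  0.051 ]
12 [297.5 208. ] [0.519  0.0235 0.051 ]
14 [317.1 207.9] [0.5205 0.0443 0.051 ]
14 [348.5 208. ] [0.5231 0.0776 0.051 ]
btn [ 0.50727144 -0.10061273  0.072     ]
```

View pics/w2.png

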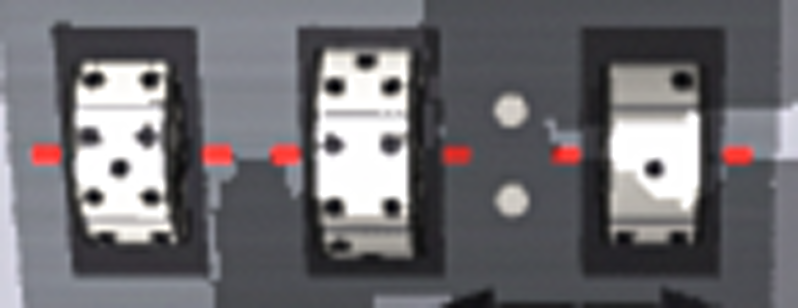

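Wheel 1 shows 1, wheel 2 shows 4 and wheel 3 already shows 5. Wheel 1 therefore needs 3 clicks away from the robot, and wheel 2 needs 2 clicks toward it. I'll approach wheel 1 now.

Call:
move_arm:
  targets:
    - [[-0.68, 0.56, 1, 0], [0, 0, 1, 0], [0, 0, 1, 0], [0, 0, 1, 0], [0, 0, 1, 0]]

```text
clock: 4.0
ee_pos: [0.5147, 0.0634, 0.0889]
ee_rot: [[-0.997, 0.072, 0.001], [0.072, 0.997, 0.0], [-0.001, 0.001, -1.0]]
ft_force: [-0.5, -0.8, -0.4]
opening: 0.0002
grip_force: 0.0
```

Call:
move_arm:
  targets:
    - [[0, 0, 0.4, 0], [0, 0, 0.1, 0], [0, 0, 0, 0], [0, 0, 0, 0]]

```text
clock: 4.5
ee_pos: [0.5153, 0.0623, 0.0773]
ee_rot: [[-0.997, 0.073, 0.002], [0.073, 0.997, 0.0], [-0.002, 0.0, -1.0]]
ft_force: [0.0, 0.2, 0.5]
opening: 0.0004
grip_force: 0.0
```

Call:
move_arm:
  targets:
    - [[0.04, 0, 0.2, 0], [0, 0, 0.16, 0], [0, 0, 0.06, 0], [0, 0, 0, 0]]

```text
clock: 5.0
ee_pos: [0.5132, 0.0622, 0.0654]
ee_rot: [[-0.997, 0.073, -0.001], [0.073, 0.997, -0.0], [0.001, -0.0, -1.0]]
ft_force: [0.0, -0.8, -0.4]
opening: 0.0
grip_force: 0.0
```

Call:
move_arm:
  targets:
    - [[0, 0, 0.04, 0], [0, 0, 0, 0]]

```text
clock: 5.25
ee_pos: [0.5135, 0.0622, 0.0647]
ee_rot: [[-0.997, 0.073, -0.0], [0.073, 0.997, -0.0], [0.0, -0.0, -1.0]]
ft_force: [0.1, 0.6, -0.1]
opening: 0.0005
grip_force: 0.0
```

Call:
move_arm:
  targets:
    - [[0, 0, 0.04, 0], [0, 0, 0, 0]]

```text
clock: 5.5
ee_pos: [0.5134, 0.0622, 0.0636]
ee_rot: [[-0.997, 0.073, -0.0], [0.073, 0.997, -0.0], [0.0, -0.0, -1.0]]
ft_force: [0.1, 0.3, 0.2]
opening: 0.0006
grip_force: 0.0
```

Call:
move_arm:
  targets:
    - [[0, 0, 0.03, 0], [0, 0, 0, 0]]

```text
clock: 5.75
ee_pos: [0.5134, 0.0622, 0.0629]
ee_rot: [[-0.997, 0.073, -0.0], [0.073, 0.997, -0.0], [0.0, -0.0, -1.0]]
ft_force: [0.2, 0.5, -0.3]
opening: 0.0006
grip_force: 0.0
```

Call:
move_arm:
  targets:
    - [[0, 0, 0.03, 0], [0, 0, 0, 0]]

```text
clock: 6.0
ee_pos: [0.5134, 0.0622, 0.0621]
ee_rot: [[-0.997, 0.073, -0.0], [0.073, 0.997, -0.0], [0.0, -0.0, -1.0]]
ft_force: [-0.2, -0.4, -0.5]
opening: 0.0005
grip_force: 0.0
```

Call:
move_arm:
  targets:
    - [[0, 0, 0.02, 0], [0, 0, 0, 0]]

```text
clock: 6.25
ee_pos: [0.5134, 0.0622, 0.0617]
ee_rot: [[-0.997, 0.073, -0.0], [0.073, 0.997, -0.0], [0.0, -0.0, -1.0]]
ft_force: [0.6, 0.1, 0.3]
opening: 0.0003
grip_force: 0.0
```

Call:
move_arm:
  targets:
    - [[0, 0, 0.03, 0], [0, 0, 0, 0]]

```text
clock: 6.5
ee_pos: [0.5134, 0.0622, 0.0609]
ee_rot: [[-0.997, 0.073, -0.0], [0.073, 0.997, 0.0], [0.0, 0.0, -1.0]]
ft_force: [-0.5, 0.2, -1.2]
opening: 0.0002
grip_force: 0.0
```

Call:
move_arm:
  targets:
    - [[0, 0, 0.02, 0], [0, 0, 0, 0]]

```text
clock: 6.75
ee_pos: [0.5135, 0.0622, 0.0605]
ee_rot: [[-0.997, 0.073, 0.0], [0.073, 0.997, 0.0], [-0.0, 0.0, -1.0]]
ft_force: [0.3, 1.0, 0.3]
opening: 0.0003
grip_force: 0.4
```

Call:
move_arm:
  targets:
    - [[0, 0, 0.03, 0], [0, 0, 0, 0]]

```text
clock: 7.0
ee_pos: [0.5137, 0.0622, 0.0602]
ee_rot: [[-0.997, 0.073, 0.0], [0.073, 0.997, 0.0], [-0.0, 0.0, -1.0]]
ft_force: [-0.7, 0.2, 5.4]
opening: 0.0004
grip_force: 2.2
```

Call:
move_arm:
  targets:
    - [[0, 0, 0.02, 0], [0, 0, 0, 0]]

```text
clock: 7.25
ee_pos: [0.5138, 0.0622, 0.0599]
ee_rot: [[-0.997, 0.073, 0.001], [0.073, 0.997, -0.0], [-0.001, 0.0, -1.0]]
ft_force: [-2.4, -0.4, 6.2]
opening: 0.0004
grip_force: 3.4
```

Call:
move_arm:
  targets:
    - [[-0.1, 0, 0, 0], [0, 0, 0, 0]]

```text
clock: 7.5
ee_pos: [0.5162, 0.062, 0.0599]
ee_rot: [[-0.997, 0.073, 0.0], [0.073, 0.997, 0.0], [-0.0, 0.0, -1.0]]
ft_force: [-2.3, 0.0, 6.6]
opening: 0.0003
grip_force: 3.6
```

Run:
```python
from h import *
s=state();print(s['ee_pos'],s['ft_force'])
```

```text
[0.51620947 0.0620488  0.05989106] [-2.26188438  0.04640259  6.61004275]
```

Call:
move_arm:
  targets:
    - [[-0.08, 0, 0.02, 0], [-0.08, 0, 0, 0], [0, 0, 0, 0]]

```text
clock: 7.88
ee_pos: [0.521, 0.0617, 0.0598]
ee_rot: [[-0.997, 0.073, 0.002], [0.073, 0.997, -0.0], [-0.002, 0.0, -1.0]]
ft_force: [-1.9, -1.1, 7.4]
opening: 0.0001
grip_force: 3.8
```

Call:
move_arm:
  targets:
    - [[-0.1, 0, 0, 0], [-0.1, 0, 0, 0], [0, 0, 0, 0]]

```text
clock: 8.25
ee_pos: [0.5268, 0.0613, 0.06]
ee_rot: [[-0.997, 0.073, 0.004], [0.073, 0.997, -0.0], [-0.004, 0.0, -1.0]]
ft_force: [0.9, -0.8, 6.0]
opening: 0.0006
grip_force: 3.1
```

Call:
move_arm:
  targets:
    - [[-0.08, 0, 0, 0], [0, 0, -0.16, 0], [0.3, 0, 0, 0], [0.3, 0, 0, 0], [0, 0, 0, 0]]

```text
clock: 8.88
ee_pos: [0.5104, 0.0624, 0.0621]
ee_rot: [[-0.997, 0.073, -0.002], [0.073, 0.997, -0.0], [0.002, -0.0, -1.0]]
ft_force: [0.1, -0.4, -0.6]
opening: 0.0007
grip_force: 0.0
```

Run:
```python
from h import *
s=state();print(s['ee_pos'],s['ft_force'])
c=read_camera('wrist');im=c['image'][:,:,::-1]
p=[proj(c,(x,y,.062)) for x,y in [(.5142,-.0392),(.5177,.007),(.5218,.061)]];print(p)
cv2.imwrite('pics/w3.png',im)
```

```text
[0.51041108 0.06238467 0.06207592] [ 0.10842589 -0.44587101 -0.60877127]
[array([131.77531432, 269.19957495]), array([217.9938655 , 269.42131981]), array([318.73816754, 269.69569869])]
```

View pics/w3.png

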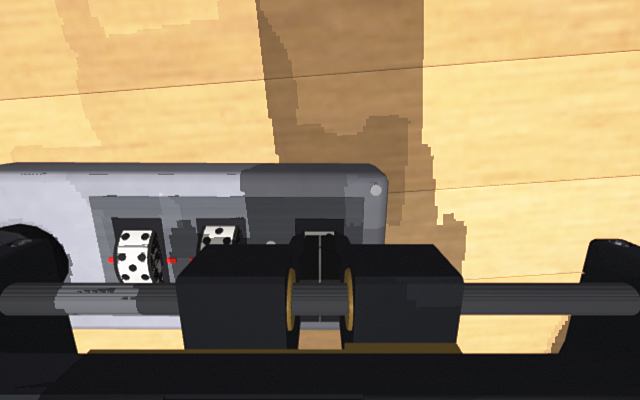

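The gripper hides wheel 1 at this height, but wheel 3 still reads 5 at (137,258). I'll go on with the second click.

Call:
move_arm:
  targets:
    - [[-0.12, 0, 0, 0], [0, 0, 0.06, 0], [0, 0, 0, 0]]

```text
clock: 9.3
ee_pos: [0.515, 0.0621, 0.061]
ee_rot: [[-0.997, 0.073, -0.0], [0.073, 0.997, -0.0], [0.0, -0.0, -1.0]]
ft_force: [-0.4, 0.2, -0.3]
opening: 0.0004
grip_force: 0.0
```

Call:
move_arm:
  targets:
    - [[0, 0, 0.03, 0], [0, 0, 0, 0]]

```text
clock: 9.55
ee_pos: [0.515, 0.0621, 0.0605]
ee_rot: [[-0.997, 0.073, 0.0], [0.073, 0.997, -0.0], [-0.0, -0.0, -1.0]]
ft_force: [-0.1, -0.7, 1.5]
opening: 0.0005
grip_force: 0.3
```

Call:
move_arm:
  targets:
    - [[0.04, 0, 0.03, 0], [0, 0, 0.03, 0], [0, 0, 0, 0]]

```text
clock: 9.93
ee_pos: [0.5149, 0.0622, 0.0599]
ee_rot: [[-0.997, 0.073, 0.002], [0.073, 0.997, -0.0], [-0.002, 0.0, -1.0]]
ft_force: [0.0, -0.3, 6.0]
opening: 0.0003
grip_force: 2.8
```

Call:
move_arm:
  targets:
    - [[-0.1, 0, 0, 0], [-0.1, 0, 0, 0], [-0.1, 0, 0, 0], [-0.1, 0, 0, 0], [0, 0, 0, 0]]

```text
clock: 10.55
ee_pos: [0.5246, 0.0614, 0.0599]
ee_rot: [[-0.997, 0.073, 0.001], [0.073, 0.997, -0.0], [-0.001, 0.0, -1.0]]
ft_force: [-1.3, -0.4, 6.3]
opening: 0.0005
grip_force: 3.2
```

Call:
move_arm:
  targets:
    - [[-0.1, 0, 0, 0], [-0.1, 0, 0, 0], [0, 0, 0, 0]]

```text
clock: 10.92
ee_pos: [0.5303, 0.061, 0.06]
ee_rot: [[-0.997, 0.073, 0.003], [0.073, 0.997, -0.0], [-0.003, 0.0, -1.0]]
ft_force: [1.8, -0.5, 5.0]
opening: 0.0
grip_force: 2.6
```

Call:
move_arm:
  targets:
    - [[0, 0, -0.16, 0], [0.3, 0, 0, 0], [0.34, 0, 0, 0], [0, 0, 0.08, 0], [0, 0, 0, 0]]

```text
clock: 11.55
ee_pos: [0.5123, 0.0623, 0.0606]
ee_rot: [[-0.997, 0.073, -0.001], [0.073, 0.997, -0.0], [0.001, -0.0, -1.0]]
ft_force: [0.1, 0.3, -0.6]
opening: 0.0002
grip_force: 0.0
```

Call:
move_arm:
  targets:
    - [[0, 0, 0.04, 0], [0, 0, 0, 0]]

```text
clock: 11.8
ee_pos: [0.5132, 0.0623, 0.0603]
ee_rot: [[-0.997, 0.073, 0.0], [0.073, 0.997, 0.0], [-0.0, 0.0, -1.0]]
ft_force: [-0.6, 0.5, 2.9]
opening: 0.0005
grip_force: 1.6
```

Call:
move_arm:
  targets:
    - [[0, 0, 0.04, 0], [0, 0, 0, 0]]

```text
clock: 12.05
ee_pos: [0.5135, 0.0623, 0.0598]
ee_rot: [[-0.997, 0.073, 0.001], [0.073, 0.997, 0.0], [-0.001, 0.0, -1.0]]
ft_force: [-3.0, -0.7, 7.7]
opening: 0.0006
grip_force: 3.7
```

Call:
move_arm:
  targets:
    - [[-0.1, 0, 0, 0], [-0.1, 0, 0, 0], [-0.1, 0, 0, 0], [-0.1, 0, 0, 0], [0, 0, 0, 0]]

```text
clock: 12.68
ee_pos: [0.5246, 0.0614, 0.06]
ee_rot: [[-0.997, 0.073, 0.003], [0.073, 0.997, -0.0], [-0.003, 0.0, -1.0]]
ft_force: [0.6, -1.2, 5.4]
opening: 0.0
grip_force: 2.6
```

Call:
move_arm:
  targets:
    - [[-0.1, 0, 0, 0], [-0.1, 0, 0, 0], [0, 0, 0, 0]]

```text
clock: 13.05
ee_pos: [0.5299, 0.0611, 0.06]
ee_rot: [[-0.997, 0.073, 0.004], [0.073, 0.997, -0.0], [-0.004, 0.0, -1.0]]
ft_force: [2.5, -1.3, 4.5]
opening: 0.0005
grip_force: 2.6
```

Call:
move_arm:
  targets:
    - [[0, 0, -1, 0], [0, -0.2, -1, 0], [0.5, -1, -1, 0], [0.5, -1, -1, 0], [0, 0, 0, 0]]

```text
clock: 13.68
ee_pos: [0.4991, 0.0073, 0.1601]
ee_rot: [[-0.997, 0.075, 0.002], [0.075, 0.997, 0.0], [-0.002, 0.0, -1.0]]
ft_force: [0.2, -0.2, 0.6]
opening: 0.0005
grip_force: 0.0
```

Run:
```python
from h import *
s=state();print(s['clock'],s['ee_pos'],s['ft_force'])
c=read_camera('wrist');im=c['image'][:,:,::-1]
p=[proj(c,(x,y,.062)) for x,y in [(.5142,-.0392),(.5177,.007),(.5218,.061)]];print(p)
a=p[0].astype(int);b=p[2].astype(int)
k=im[a[1]-35:a[1]+35,a[0]-40:b[0]+40]
cv2.imwrite('pics/w4.png',cv2.resize(k,None,fx=3,fy=3,interpolation=cv2.INTER_CUBIC))
```

```text
13.675 [0.49910559 0.00730427 0.1600833 ] [ 0.16225204 -0.17012957  0.57704009]
[array([266.74779229, 221.57864368]), array([320.88763423, 221.59874848]), array([384.16060807, 221.63226345])]
```

View pics/w4.png

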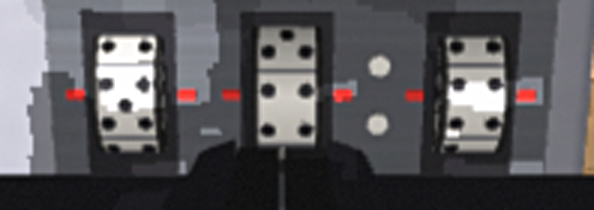

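Wheels now read 4, 4 and 5: wheel 1 at (473,100) shows 4 and wheel 3 at (125,100) shows 5. Only wheel 2 is left, and it has to come down two.

Call:
move_arm:
  targets:
    - [[-0.53, 0, 0.9, 0], [-0.53, 0, 0.9, 0], [0, 0, 0.9, 0], [0, 0, 0.8, 0], [0, 0, 0, 0]]

```text
clock: 14.35
ee_pos: [0.5228, 0.0071, 0.068]
ee_rot: [[-0.997, 0.072, -0.007], [0.072, 0.997, 0.001], [0.007, 0.0, -1.0]]
ft_force: [0.2, 0.8, 0.1]
opening: 0.0001
grip_force: 0.0
```

Call:
move_arm:
  targets:
    - [[0, 0, 0.04, 0], [0, 0, 0, 0]]

```text
clock: 14.6
ee_pos: [0.5259, 0.0064, 0.0711]
ee_rot: [[-0.997, 0.073, 0.001], [0.073, 0.997, 0.0], [-0.001, 0.0, -1.0]]
ft_force: [0.1, 0.1, -0.8]
opening: 0.0003
grip_force: 0.0
```

Call:
move_arm:
  targets:
    - [[0, 0, 0.08, 0], [0, 0, 0.08, 0], [0, 0, 0, 0]]

```text
clock: 14.98
ee_pos: [0.5253, 0.0062, 0.0664]
ee_rot: [[-0.997, 0.073, -0.0], [0.073, 0.997, -0.0], [0.0, -0.0, -1.0]]
ft_force: [-0.0, -0.6, -0.2]
opening: 0.0004
grip_force: 0.0
```

Call:
move_arm:
  targets:
    - [[0, 0, 0.03, 0], [0, 0, 0, 0]]

```text
clock: 15.22
ee_pos: [0.5255, 0.0061, 0.0659]
ee_rot: [[-0.997, 0.073, 0.0], [0.073, 0.997, -0.0], [-0.0, -0.0, -1.0]]
ft_force: [-0.4, 0.7, 0.6]
opening: 0.0003
grip_force: 0.6
```

Call:
move_arm:
  targets:
    - [[0, 0, 0.03, 0], [0, 0, 0, 0]]

```text
clock: 15.48
ee_pos: [0.5258, 0.0062, 0.0655]
ee_rot: [[-0.997, 0.073, 0.001], [0.073, 0.997, -0.0], [-0.001, -0.0, -1.0]]
ft_force: [-0.7, -0.9, 4.6]
opening: 0.0008
grip_force: 2.3
```

Contact at about 65.8 mm. I'll press a little more and drag toward the robot.

Call:
move_arm:
  targets:
    - [[0, 0, 0.03, 0], [0, 0, 0, 0]]

```text
clock: 15.72
ee_pos: [0.526, 0.0061, 0.0652]
ee_rot: [[-0.997, 0.073, 0.001], [0.073, 0.997, -0.0], [-0.001, -0.0, -1.0]]
ft_force: [-2.0, -0.9, 9.0]
opening: 0.0002
grip_force: 3.8
```

Call:
move_arm:
  targets:
    - [[0.1, 0, 0, 0], [0.1, 0, 0, 0], [0.1, 0, 0, 0], [0.1, 0, 0, 0], [0, 0, 0, 0]]

```text
clock: 16.35
ee_pos: [0.5165, 0.0069, 0.0653]
ee_rot: [[-0.997, 0.073, 0.002], [0.073, 0.997, -0.0], [-0.002, 0.0, -1.0]]
ft_force: [1.4, -0.5, 7.0]
opening: 0.0002
grip_force: 3.6
```

Call:
move_arm:
  targets:
    - [[0.1, 0, 0, 0], [0.1, 0, 0, 0], [0, 0, 0, 0]]

```text
clock: 16.73
ee_pos: [0.5108, 0.0074, 0.0651]
ee_rot: [[-0.997, 0.073, 0.001], [0.073, 0.997, 0.0], [-0.001, 0.0, -1.0]]
ft_force: [0.0, 0.3, 9.7]
opening: 0.0008
grip_force: 4.3
```

Call:
move_arm:
  targets:
    - [[0.08, 0, 0, 0], [0.06, 0, 0, 0], [0, 0, 0, 0]]

```text
clock: 17.1
ee_pos: [0.5065, 0.0077, 0.0648]
ee_rot: [[-0.997, 0.073, -0.001], [0.073, 0.997, 0.0], [0.001, 0.0, -1.0]]
ft_force: [-1.5, 0.6, 10.1]
opening: 0.0006
grip_force: 4.9
```

Fx has reversed, so the hump is passed. I'll lift, return and make the second click.

Call:
move_arm:
  targets:
    - [[0, 0, -0.2, 0], [-0.4, 0, 0, 0], [-0.42, 0, 0, 0], [0, 0, 0.08, 0], [0, 0, 0, 0]]

```text
clock: 17.73
ee_pos: [0.5269, 0.006, 0.0665]
ee_rot: [[-0.997, 0.073, -0.002], [0.073, 0.997, 0.0], [0.002, -0.0, -1.0]]
ft_force: [0.2, 0.3, -1.0]
opening: 0.0007
grip_force: 0.0
```

Call:
move_arm:
  targets:
    - [[0, 0, 0.04, 0], [0, 0, 0, 0]]

```text
clock: 17.98
ee_pos: [0.5271, 0.0061, 0.0661]
ee_rot: [[-0.997, 0.073, -0.0], [0.073, 0.997, 0.0], [0.0, -0.0, -1.0]]
ft_force: [-0.2, -0.6, -1.1]
opening: 0.0002
grip_force: 0.0
```

Call:
move_arm:
  targets:
    - [[0, 0, 0.04, 0], [0, 0, 0, 0]]

```text
clock: 18.23
ee_pos: [0.5275, 0.0061, 0.0656]
ee_rot: [[-0.997, 0.073, 0.0], [0.073, 0.997, -0.0], [-0.0, -0.0, -1.0]]
ft_force: [-1.2, -0.9, 2.7]
opening: 0.0005
grip_force: 1.5
```

Call:
move_arm:
  targets:
    - [[0, 0, 0.03, 0], [0, 0, 0, 0]]

```text
clock: 18.48
ee_pos: [0.5277, 0.006, 0.0652]
ee_rot: [[-0.997, 0.073, 0.001], [0.073, 0.997, -0.0], [-0.001, -0.0, -1.0]]
ft_force: [-2.2, 0.3, 6.6]
opening: 0.0002
grip_force: 3.0
```

Call:
move_arm:
  targets:
    - [[0.12, 0, 0, 0], [0.12, 0, 0, 0], [0.12, 0, 0, 0], [0.12, 0, 0, 0], [0, 0, 0, 0]]

```text
clock: 19.1
ee_pos: [0.5159, 0.007, 0.0652]
ee_rot: [[-0.997, 0.073, 0.001], [0.073, 0.997, 0.0], [-0.001, 0.0, -1.0]]
ft_force: [1.2, 0.8, 7.7]
opening: -0.0
grip_force: 3.6
```

Call:
move_arm:
  targets:
    - [[0.1, 0, 0, 0], [0.1, 0, 0, 0], [0, 0, 0, 0]]

```text
clock: 19.48
ee_pos: [0.5103, 0.0074, 0.0651]
ee_rot: [[-0.997, 0.073, -0.0], [0.073, 0.997, 0.0], [0.0, 0.0, -1.0]]
ft_force: [-0.9, 0.3, 8.4]
opening: 0.0004
grip_force: 4.2
```

Call:
move_arm:
  targets:
    - [[0.1, 0, 0, 0], [0, 0, -0.8, 0], [0, 0, -1, 0], [0.2, 0, -1, 0], [0.1, 0, -1, 0]]

```text
clock: 20.1
ee_pos: [0.498, 0.0082, 0.1585]
ee_rot: [[-0.997, 0.073, -0.005], [0.073, 0.997, 0.0], [0.005, -0.0, -1.0]]
ft_force: [0.7, 0.0, -0.9]
opening: 0.0002
grip_force: 0.0
```

Call:
move_arm:
  targets:
    - [[0, 0, 0, 0], [0, 0, 0, 0]]

```text
clock: 20.35
ee_pos: [0.4991, 0.0081, 0.1578]
ee_rot: [[-0.997, 0.073, -0.003], [0.073, 0.997, 0.0], [0.003, -0.0, -1.0]]
ft_force: [-0.6, -0.4, -0.3]
opening: 0.0004
grip_force: 0.0
```

Run:
```python
from h import *
s=state();print(s['clock'],s['ee_pos'],s['ft_force'])
c=read_camera('wrist');im=c['image'][:,:,::-1]
p=[proj(c,(x,y,.062)) for x,y in [(.5142,-.0392),(.5177,.007),(.5218,.061)]];print(p)
a=p[0].astype(int);b=p[2].astype(int)
k=im[a[1]-35:a[1]+35,a[0]-40:b[0]+40]
cv2.imwrite('pics/w5.png',cv2.resize(k,None,fx=3,fy=3,interpolation=cv2.INTER_CUBIC))
```

```text
20.35 [0.49906789 0.00808097 0.15780907] [-0.62845299 -0.36984715 -0.26298362]
[array([265.37379625, 223.07083987]), array([319.96493298, 223.2026972 ]), array([383.75886767, 223.36688753])]
```

View pics/w5.png

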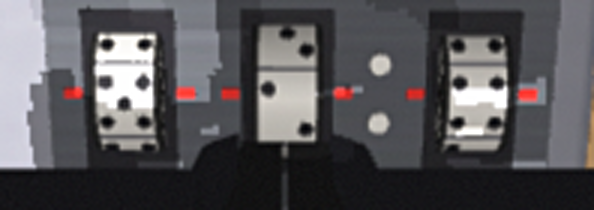

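The wheels read 4, 2, 5: wheel 1 at (475,95), wheel 2 at (287,95), wheel 3 at (123,95), all seated. Now for the button.

Call:
move_arm:
  targets:
    - [[-0.15, -0.9, 0, 0], [-0.15, -0.9, 0, 0], [-0.15, -0.9, 0, 0], [-0.15, -0.9, 0, 0], [-0.15, -0.8, 0, 0]]

```text
clock: 21.02
ee_pos: [0.5102, -0.1037, 0.1578]
ee_rot: [[-0.997, 0.073, -0.003], [0.073, 0.997, 0.001], [0.003, 0.001, -1.0]]
ft_force: [-0.4, -1.3, -0.4]
opening: 0.0008
grip_force: 0.0
```

Call:
move_arm:
  targets:
    - [[0, 0, 0.9, 0], [0, 0, 0.9, 0], [0, 0, 0.9, 0], [0, 0, 0.4, 0], [0, 0, 0, 0]]

```text
clock: 21.65
ee_pos: [0.5103, -0.1029, 0.0809]
ee_rot: [[-0.997, 0.073, -0.002], [0.073, 0.997, 0.001], [0.003, 0.0, -1.0]]
ft_force: [0.3, -0.4, -0.4]
opening: 0.0004
grip_force: 0.0
```

Call:
move_arm:
  targets:
    - [[0, 0, 0, 0], [0, 0, 0, 0]]

```text
clock: 21.9
ee_pos: [0.512, -0.1033, 0.083]
ee_rot: [[-0.997, 0.073, 0.002], [0.073, 0.997, -0.001], [-0.002, -0.0, -1.0]]
ft_force: [-0.2, -0.1, -0.1]
opening: 0.0
grip_force: 0.0
```

Call:
move_arm:
  targets:
    - [[0.08, 0, 0.2, 0], [0, 0, 0.2, 0], [0, 0, 0.1, 0], [0, 0, 0, 0], [0, 0, 0, 0]]

```text
clock: 22.52
ee_pos: [0.5091, -0.1029, 0.0696]
ee_rot: [[-0.997, 0.073, -0.0], [0.073, 0.997, 0.0], [0.0, 0.0, -1.0]]
ft_force: [-0.2, -0.1, 2.5]
opening: 0.0004
grip_force: 1.2
```

Call:
move_arm:
  targets:
    - [[0, 0, 0.06, 0], [0, 0, 0.06, 0], [0, 0, 0, 0], [0, 0, 0, 0]]

```text
clock: 23.02
ee_pos: [0.5091, -0.1029, 0.0665]
ee_rot: [[-0.997, 0.073, -0.0], [0.073, 0.997, 0.0], [0.0, 0.0, -1.0]]
ft_force: [-2.3, -0.1, 3.6]
opening: 0.0006
grip_force: 1.9
```

Call:
move_arm:
  targets:
    - [[0, 0, 0.03, 0], [0, 0, 0, 0]]

```text
clock: 23.28
ee_pos: [0.5091, -0.1029, 0.0663]
ee_rot: [[-0.997, 0.073, -0.0], [0.073, 0.997, 0.0], [0.0, 0.0, -1.0]]
ft_force: [-3.0, 1.2, 7.9]
opening: 0.0004
grip_force: 4.1
```

Call:
move_arm:
  targets:
    - [[0, 0, 0.02, 0], [0, 0, 0, 0]]

```text
clock: 23.52
ee_pos: [0.5092, -0.1029, 0.0663]
ee_rot: [[-0.997, 0.073, -0.0], [0.073, 0.997, 0.0], [0.0, 0.0, -1.0]]
ft_force: [-4.5, 1.5, 11.8]
opening: 0.0004
grip_force: 5.6
```

The button is on its hard stop: z is unchanged while the force rises to 11.8 N. Releasing straight up.

Call:
move_arm:
  targets:
    - [[0, 0, -0.3, 0], [0, 0, -1, 0], [0, 0, -1, 0], [0, 0, -1, 0], [0.5, 0, -0.7, 0]]

```text
clock: 24.15
ee_pos: [0.4977, -0.1022, 0.1664]
ee_rot: [[-0.997, 0.073, 0.002], [0.073, 0.997, -0.001], [-0.002, -0.0, -1.0]]
ft_force: [-0.4, -0.2, -0.2]
opening: 0.0002
grip_force: 0.0
```

Call:
move_arm:
  targets:
    - [[0.5, 0.6, 0, 0], [0, 0.6, 0, 0], [0, 0, 0, 0], [0, 0, 0, 0]]

```text
clock: 24.65
ee_pos: [0.4863, -0.0707, 0.1645]
ee_rot: [[-0.997, 0.072, -0.001], [0.072, 0.997, -0.0], [0.001, -0.0, -1.0]]
ft_force: [-0.1, -0.8, -0.3]
opening: 0.0006
grip_force: 0.0
```

Run:
```python
from h import *
s=state();print(s['clock'],s['ee_pos'],s['ft_force'])
c=read_camera('wrist');im=c['image'][:,:,::-1]
p=[proj(c,(x,y,.062)) for x,y in [(.5094,-.103),(.5218,.061)]];print(p)
a=p[0].astype(int);b=p[1].astype(int)
k=im[a[1]-35:a[1]+50,max(a[0]-40,0):b[0]+40]
cv2.imwrite('pics/w6.png',cv2.resize(k,None,fx=2.4,fy=2.4,interpolation=cv2.INTER_CUBIC))
```

```text
24.65 [ 0.48628316 -0.07074168  0.1644548 ] [-0.08290157 -0.80537584 -0.29181531]
[array([284.78466441, 227.71644633]), array([472.52197776, 228.33514188])]
```

View pics/w6.png

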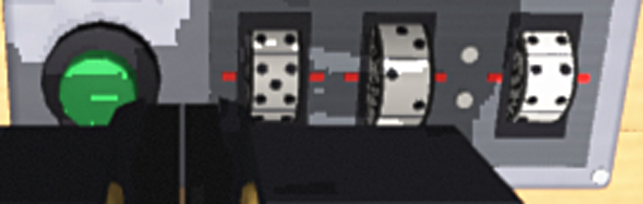

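The wheels still read 4, 2, 5 (wheel 1 at (548,80), wheel 2 at (405,80), wheel 3 at (275,85)), the button at (97,90) is up, and the robot is clear. Handing in.

```bash
python3 -c "
from plant import *
print(finish_job())"
```

```text
the job is handed in; nothing more can be done
None
```

The timer is set to 4-2-5, and I pressed the start button to its stop (peak reading about 12 N), released it and handed the job in; the judge's verdict was not shown.

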